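Put away the tins and onions on the pantry counter

TASK

Put the loose stock on the pantry counter away: stack the three steel tins upright in the middle of the round cork mat, the widest at the bottom, the middle one on it and the narrowest on top, each centred on the one below; and set the large onion into the larger hollow of the wooden tray and the small onion into the smaller hollow, so that neither can roll. Do not shift or tip the two small jars and the carton that stand among them.

Things in the scene. Friction and masses are not known exactly. Their poses are not given: they have to be found in the camera images.
- wide_tin: plain unlabelled steel food tin, closed, an upright cylinder 68 mm in diameter and 40 mm tall (the widest of the three tins); origin at the centre of its underside, z up along its axis; loose, starts standing on the counter
- middle_tin: plain unlabelled steel food tin, closed, an upright cylinder 56 mm in diameter and 50 mm tall (the middle in width, and the tallest of the three tins); origin at the centre of its underside, z up along its axis; loose, starts standing on the counter
- narrow_tin: plain unlabelled steel food tin, closed, an upright cylinder 44 mm in diameter and 36 mm tall (the narrowest of the three tins); origin at the centre of its underside, z up along its axis; loose, starts standing on the counter
- large_onion: large round brown onion, a ball 62 mm in diameter that rolls freely, with a small soft dry neck on top that does not hinder a grip (10 mm, look only); origin at the centre of the ball (so 31 mm above the counter at the start); loose
- small_onion: small round brown onion, a ball 48 mm in diameter that rolls freely, with a small soft dry neck on top that does not hinder a grip (10 mm, look only); origin at the centre of the ball (so 24 mm above the counter at the start); loose
- cork_mat: round cork mat, 100 mm in diameter, 5 mm thick, fixed flat on the counter; origin at the centre of its underside (on the counter)
- onion_tray: fixed wooden block tray, 150 (x) by 80 (y) by 20 mm high, any yaw; origin at the centre of its underside, z up. Two round straight-walled hollows, 14 mm deep, in its top: the larger, 44 mm across, at x = -36 mm, y = 0; the smaller, 32 mm across, at x = +36 mm, y = 0. Onions rest on the rims: seated, the large one's centre is 42 mm above the counter, the small one's 38 mm
- glass_jar: bystander to be left alone: small amber glass jar with a dark metal lid, 40 mm in diameter, 56 mm tall, standing loose on the counter; origin at the centre of its underside
- white_jar: bystander to be left alone: small white ceramic jar with a black lid, 40 mm in diameter, 56 mm tall, standing loose on the counter; origin at the centre of its underside
- carton: bystander to be left alone: plain cardboard carton, 50 mm (its x) by 160 mm (its y) by 70 mm tall, standing loose behind the other things; origin at the centre of its underside

How it is judged:
At the end, for the whole second after the job is handed in: Wide tin on the mat, axis within 15 mm of its centre; middle tin on it and narrow tin on that, axes within 12 mm of the one below; tins upright (0.1 rad), heights within 4 mm. Each onion seated in its own hollow (8 mm sideways, 4 mm in height). All slower than 20 mm/s (horizontal distance between wide_tin and cork_mat below 0.015 m and horizontal distance between middle_tin and wide_tin below 0.012 m and horizontal distance between narrow_tin and middle_tin below 0.012 m and height (world z) of wide_tin between 0.001 and 0.009 m and angle between each of wide_tin, middle_tin, narrow_tin's own z axis and vertical below 0.1 rad and height (world z) of middle_tin between 0.041 and 0.049 m and height (world z) of narrow_tin between 0.091 and 0.099 m and x of large_onion in the frame of onion_tray between -0.044 and -0.028 m and y of large_onion in the frame of onion_tray between -0.008 and 0.008 m and height (world z) of large_onion between 0.0378 and 0.0458 m and x of small_onion in the frame of onion_tray between 0.028 and 0.044 m and y of small_onion in the frame of onion_tray between -0.008 and 0.008 m and height (world z) of small_onion between 0.0339 and 0.0419 m and linear speed of each of wide_tin, middle_tin, narrow_tin, large_onion, small_onion below 0.02 m/s); the robot touches nothing.
It fails at once if the glass jar is shifted more than 30 mm or tipped more than 0.5 rad (distance of glass_jar from where it was at the start of the episode above 0.03 m or angle between glass_jar's own z axis and vertical above 0.5 rad).
It fails at once if the white jar is shifted more than 30 mm or tipped more than 0.5 rad (distance of white_jar from where it was at the start of the episode above 0.03 m or angle between white_jar's own z axis and vertical above 0.5 rad).
It fails at once if the carton is shifted more than 30 mm or tipped more than 0.5 rad (distance of carton from where it was at the start of the episode above 0.03 m or angle between carton's own z axis and vertical above 0.5 rad).
It also fails if it takes over 122 s, if anything falls off the work surface, if the arm or the gripper's body presses on something with over 40 N, if the wrist force passes 120 N, or if a joint passes its speed limit or range.

ROBOT

A 7-joint arm with a two-finger parallel gripper is mounted at the origin on the work surface. World frame = base frame: x ahead of the robot, y to its left, z up, the work surface at z = 0. Lengths are in m, angles in rad, forces in N, time in s.
With the tool pointing down it reaches from about 0.425 to 0.925 m from the base axis. Payload 6.8 kg.
Tool frame: the origin (TCP) lies midway between the tips of the shut fingers; the grasp point (between the pads) lies r.grip_point_offset behind it (r.grip_point_offset is the distance from the TCP to the grasp point, in m); z points along the fingers, y is the line along which they close (so a half turn about z gives the same grasp; the last joint's range is limited). The gripper opens to 85 mm and grips with 20 to 120 N. Pads are 22 mm wide; open, the fingers measure 114 mm over their backs; the gripper's body (76 mm by 85 mm) begins 54 mm behind the grasp point. The pads swing forward as they close: fully open they stand 13 mm farther back than shut.
Start: joints at [-1.255, 0.477, 0.022, 1.555, -0.011, 1.109, -0.083], TCP at [0.278, 0.615, 0.231] pointing down, gripper open.
Joint ranges: [-2.96, 2.96], [-0.34, 2.1], [-1.41, 1.46], [0.24, 2.44], [-1.37, 4.51], [0.17, 1.92], [-2.96, 2.96]. Speed limits (rad/s): [2.39, 2.39, 3.14, 3.14, 3.14, 3.14, 3.14].

INTERFACE

Orientations are given as a rotation vector (axis times angle).
In Python, from bench import r gives the robot as it stands. The module is installed in compiled form; this text tells all that it offers.
- The arm moves only by the shell command python3 -m crank 'ROWS' [FORCE]. ROWS is JSON, a list of rows, each a list of 5 numbers: the shift along the world's x, y, z in units of 200 mm (1.0 is 200 mm), then the turn about the world's z in units of 45 degrees (1.0 is 45 degrees), then the opening, from -1 (shut) to 1 (fully open). In form: [[dx, dy, dz, turn, jaw], ...]. A call has 1 to 8 rows; each row shifts and turns the commanded pose from where the row before left it; what a row does not reach is not made up. A row lasts 1/12 s, in which the tool goes at most 41.7 mm and 7.16 degrees, less where a joint would pass 70% of its speed; a pose out of reach is approached as far as the arm can. A call with a number of a shift or a turn outside -1 to 1 is refused whole. A call with a gripper value outside its range is refused whole. The fingers move at their own pace and stop on an object; FORCE is the grip in N (left out, the last holds). Time passes only in rows, so rows that do not move let the fingers close. It gives the time, the measured TCP pose, the force, the opening and the grip force at its end, in the units of the state.
- r.get_obs(): the state, without advancing time (a new reading comes with each control period).
- r.grab_frame(name): name is "scene" or "side" or "wrist"; returns the picture (480x640x3 uint8, blue, green, red); there is no depth.
- r.camera_model(name): a dict with "fx", "fy", "cx", "cy" (pixels), "R" (3x3) and "t" (3): a world point X has camera coordinates R X + t. Camera axes: x right, y down, z forward; pixel columns grow to the right and rows downward; lengths in m; the calibration is good to about 2 mm. The wrist camera is an equidistant fisheye: a pixel r from the principal point sees the ray r / f radians off the axis. A picture is of the moment at which its call begins: read the wrist's pose just before it. camera_model takes no time and is no camera call; for the wrist camera it gives the pose at the moment of the call.
- r.hand_in(): hands the job in; it is judged then, once.
The state is a dict: "clock": time; "joints": joint angles; "qvel": joint speeds; "tau": joint torques, N m; "tcp_pos": TCP position; "orientation": TCP orientation; "contact_force": force on the tool from outside, world axes, zero at the start; "moment": the same for the moment, N m; "grip_width": finger opening in m; "gripper_force": force on a finger pad.
Only numpy, scipy, OpenCV 4.12 (cv2) and the standard library are available. Lean on these libraries where they do the work, as an engineer would, in place of code of your own. Each camera call takes 0.05 s, during which the arm holds its last target. There are 200 camera calls.

## Working session

There is one attempt and no reset: what is moved stays moved. The work goes in short steps, Python scripts to look and compute and a shell command to move; the robot and the scene stay as the last step left them, time stands still between calls to the robot, and variables do not carry over. Pictures are saved under pics/ and viewed, at most 17 in all, crops included, and the job is handed in when it is done.

```bash
mkdir -p pics; python3 - <<'E'
from bench import r
import cv2
o=r.get_obs()
for k in o: print(k,o[k])
print(r.grip_point_offset)
for n in ("scene","side","wrist"):
    c=r.camera_model(n); print(n,c)
    f=r.grab_frame(n); cv2.imwrite(f"pics/{n}0.png",f)
E
```

```text
clock 0.0
joints [-1.25510942  0.47777692  0.02234185  1.55644053 -0.01149103  1.10932078
 -0.08310547]
qvel [ 6.60099836e-04  2.74395101e-04  2.03470978e-05  1.33061834e-03
  6.61539741e-04 -1.39027997e-04  5.84088518e-04]
tau [-3.98763382e-05 -5.96450937e+01  1.60707179e+00 -2.81196374e+01
  1.22513555e-02  9.20812832e-03  1.02822770e-05]
tcp_pos [0.27734392 0.6147407  0.23034593]
orientation [-6.60633603e-01 -3.07109867e+00  2.82927040e-03]
contact_force [ 0.06501422 -0.28269451  0.43400182]
moment [-0.02491726 -0.00263419 -0.04117427]
gripper_force 0.0
grip_width 0.08519357779856736
0.0187
scene {'fx': 531.408984999151, 'fy': 531.408984999151, 'cx': 316.6600781899214, 'cy': 242.49996294685687, 'R': array([[-0.09225473,  0.99572105,  0.00535292],
       [ 0.67179181,  0.06620853, -0.73777517],
       [-0.73497267, -0.0644672 , -0.67502529]]), 't': array([ 0.05935721, -0.35314486,  1.32169641])}
side {'fx': 433.19898009310197, 'fy': 433.19898009310197, 'cx': 313.99864872646225, 'cy': 229.81491863488804, 'R': array([[ 0.62752625, -0.77839653, -0.01759676],
       [-0.53661919, -0.4160142 , -0.73414715],
       [ 0.56413709,  0.47013936, -0.67876235]]), 't': array([-0.41060973,  0.35722467,  0.42222653])}
wrist {'fx': 371.64829954431775, 'fy': 371.64829954431775, 'cx': 309.8363340866135, 'cy': 237.4700645903114, 'R': array([[ 0.41133699,  0.91148121, -0.00196856],
       [ 0.86593935, -0.39010869,  0.31299243],
       [ 0.28451877, -0.13045002, -0.94975358]]), 't': array([-0.67395435, -0.04170808,  0.38048507])}
```

View pics/scene0.png

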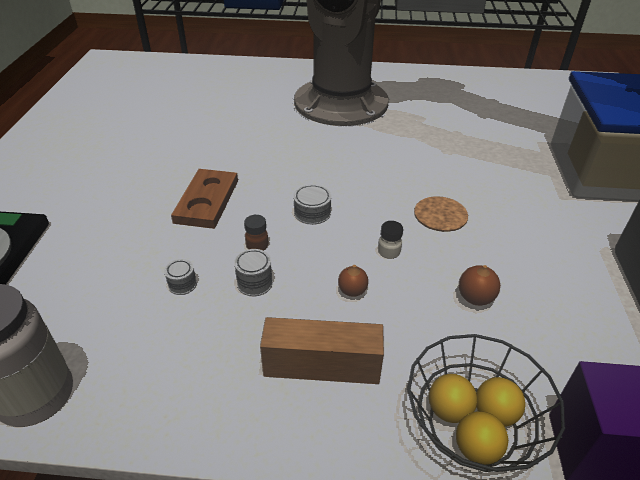

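View pics/side0.png

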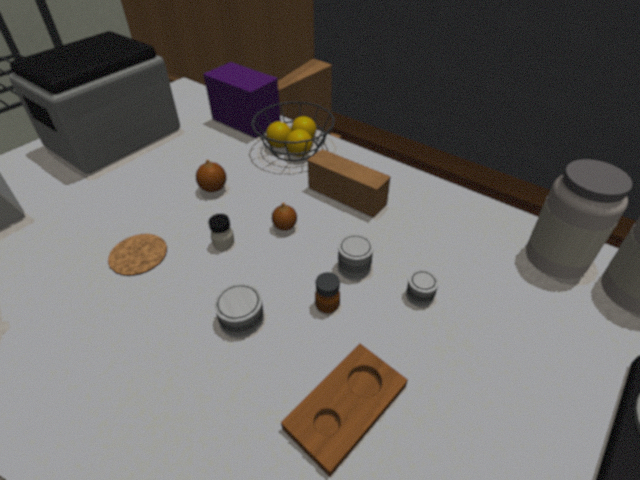

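View pics/wrist0.png

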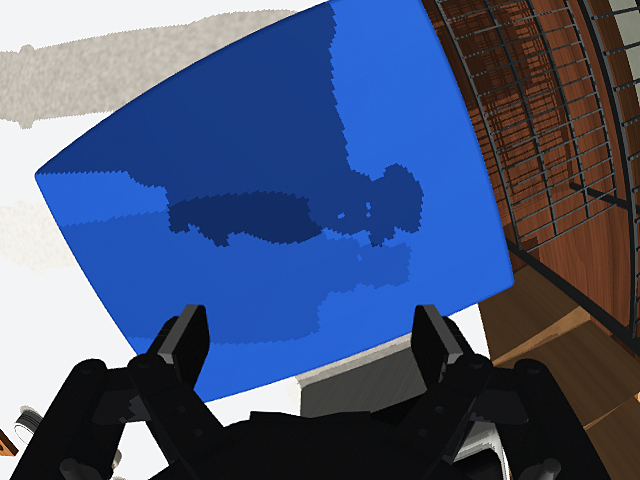

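The scene view shows the tray at (205,198), wide tin (312,204), middle tin (253,271), narrow tin (180,276), large onion (479,286), small onion (352,281), mat (441,213), jars (256,232) and (391,239), and carton (322,350). The side view shows the same things: tray (345,405), wide tin (240,308), middle (355,256), narrow (422,287), onions (211,177) and (284,217), mat (138,254). The wrist view shows only the blue-lidded box.

```bash
cat > h.py <<'E'
import numpy as np, cv2
def ray(c,u,v,fish=False):
    x,y=(u-c['cx'])/c['fx'],(v-c['cy'])/c['fy']
    if fish:
        th=np.hypot(x,y); s=np.sin(th)/max(th,1e-9); d=np.array([x*s,y*s,np.cos(th)])
    else: d=np.array([x,y,1.])
    R=np.array(c['R']); d=R.T@d; return -R.T@np.array(c['t']), d/np.linalg.norm(d)
def plane(c,u,v,z,fish=False):
    o,d=ray(c,u,v,fish); return o+d*(z-o[2])/d[2]
def tri(rays):
    A=np.zeros((3,3));b=np.zeros(3)
    for o,d in rays:
        P=np.eye(3)-np.outer(d,d);A+=P;b+=P@o
    X=np.linalg.solve(A,b)
    return X,[1000*np.linalg.norm((np.eye(3)-np.outer(d,d))@(X-o)) for o,d in rays]
E
python3 - <<'E'
import cv2,numpy as np
S=cv2.imread('pics/scene0.png');D=cv2.imread('pics/side0.png')
rows=[]
def cr(I,u,v,h=32): return cv2.resize(I[v-h:v+h,u-h:u+h],(150,150),interpolation=cv2.INTER_NEAREST)
sc=[(312,204),(253,271),(180,276),(205,198),(441,213)]
sd=[(240,308),(355,256),(422,287),(345,405),(138,254)]
a=np.hstack([cr(S,*p,40) for p in sc]);b=np.hstack([cr(D,*p,62 if i==3 else 40) for i,p in enumerate(sd)])
from itertools import chain
m=[]
for I in (S,D):
    g=cv2.cvtColor(I,cv2.COLOR_BGR2GRAY); t=(g<150).astype(np.uint8)*255
    m.append(cv2.cvtColor(t,cv2.COLOR_GRAY2BGR))
c=np.hstack([cr(m[0],*p,40) for p in sc]);d=np.hstack([cr(m[1],*p,62 if i==3 else 40) for i,p in enumerate(sd)])
cv2.imwrite('pics/crops.png',np.vstack([a,c,b,d]))
E
```

```text
(no output)
```

View pics/crops.png

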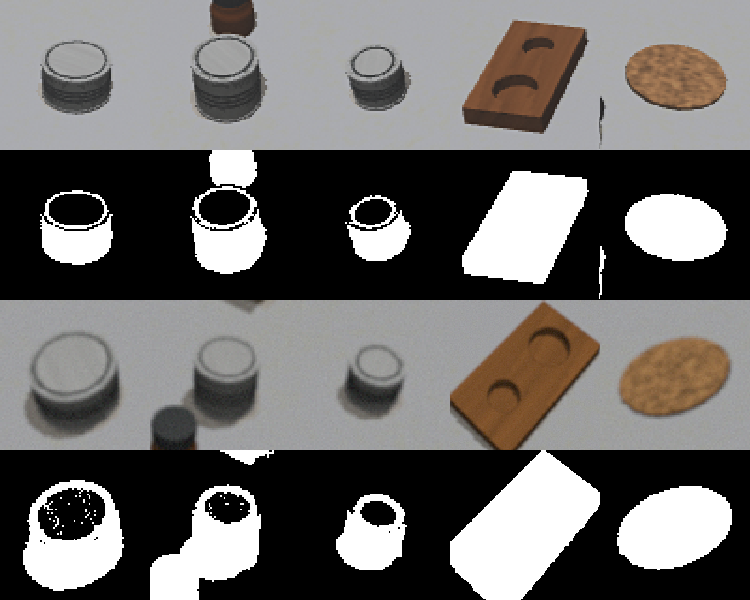

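The crops show each tin's lid disc enclosed by a dark ring in both views, so an ellipse fit of the hole gives the lid centre. The mat and tray masks are clean.

```bash
cat > m0.py <<'E'
from bench import r
from h import *
I={n:cv2.imread(f'pics/{n}0.png') for n in ('scene','side')}
C={n:r.camera_model(n) for n in I}
def hole(n,u,v,th):
    g=cv2.medianBlur(cv2.cvtColor(I[n],cv2.COLOR_BGR2GRAY),3)
    cs,_=cv2.findContours((g<th).astype(np.uint8),cv2.RETR_CCOMP,cv2.CHAIN_APPROX_NONE)
    best=None
    for c in cs:
        if len(c)<15: continue
        e=cv2.fitEllipse(cv2.convexHull(c)); 
        if np.hypot(e[0][0]-u,e[0][1]-v)<10 and 10<e[1][1]<60:
            if best is None or cv2.contourArea(c)<cv2.contourArea(best): best=c
    e=cv2.fitEllipse(cv2.convexHull(best)); return e
def colour(n,u,v):
    h=cv2.cvtColor(I[n],cv2.COLOR_BGR2HSV); m=((h[...,1]>90)).astype(np.uint8)
    m=cv2.morphologyEx(m,cv2.MORPH_OPEN,np.ones((5,5)))
    cs,_=cv2.findContours(m,cv2.RETR_EXTERNAL,cv2.CHAIN_APPROX_NONE)
    return [c for c in cs if cv2.pointPolygonTest(c,(u,v),True)>0][0]
if __name__=='__main__':
    for nm,s,d in [('wide',(312,195),(240,300)),('mid',(253,260),(355,247)),('nar',(180,268),(422,279))]:
        a=hole('scene',*s,150);b=hole('side',*d,140)
        X,e=tri([ray(C['scene'],*a[0]),ray(C['side'],*b[0])]);print(nm,X.round(4),np.round(e,1),a[1],b[1])
    for nm,s,d in [('large',(479,286),(211,177)),('small',(352,281),(284,217)),('mat',(441,213),(138,254)),('tray',(205,200),(345,410)),('carton',(322,350),(348,184))]:
        a=colour('scene',*s);b=colour('side',*d)
        if nm in('large','small'): pa,pb=cv2.minEnclosingCircle(a),cv2.minEnclosingCircle(b)
        else: pa,pb=cv2.fitEllipse(a),cv2.fitEllipse(b)
        X,e=tri([ray(C['scene'],*pa[0]),ray(C['side'],*pb[0])]);print(nm,X.round(4),np.round(e,1),pa[1],pb[1])
        if nm=='carton': print([plane(C['scene'],*p,.07)[:2].round(3) for p in ((267,319),(383,324))])
    for nm,s,d in [('gj',(255,221),(327,282)),('wj',(391,228),(219,221))]:
        X,e=tri([ray(C['scene'],*s),ray(C['side'],*d)]);print(nm,X.round(3),np.round(e,1))
E
python3 m0.py
```

```text
Traceback (most recent call last):
  File "m0.py", line 22, in <module>
    a=hole('scene',*s,150);b=hole('side',*d,140)
  File "m0.py", line 11, in hole
    e=cv2.fitEllipse(cv2.convexHull(c));
cv2.error: OpenCV(4.12.0) /io/opencv/modules/imgproc/src/shapedescr.cpp:361: error: (-201:Incorrect size of input array) There should be at least 5 points to fit the ellipse in function 'fitEllipseNoDirect'
```

```bash
sed -i 's/if len(c)<15: continue/if len(c)<15 or len(cv2.convexHull(c))<6: continue/' m0.py; python3 m0.py
```

```text
wide [ 0.4486 -0.0238  0.0243] [3.6 3.6] (39.833248138427734, 40.982566833496094) (30.166837692260742, 39.16499710083008)
mid [ 0.6318 -0.1037  0.0491] [0.8 0.8] (21.300540924072266, 28.659719467163086) (19.418970108032227, 27.2513370513916)
nar [ 0.6553 -0.2159  0.0237] [1.6 1.6] (33.17827606201172, 35.210899353027344) (15.856816291809082, 21.133167266845703)
large [0.6325 0.2502 0.0315] [1.5 1.5] 20.117366790771484 15.05030632019043
small [0.6346 0.0555 0.0234] [1.3 1.3] 14.436816215515137 12.1817045211792
mat [ 0.4222  0.2135 -0.0011] [0.7 0.7] (32.41214370727539, 53.049617767333984) (36.36343002319336, 58.82146072387695)
tray [ 0.4205 -0.2364  0.0081] [1.3 1.3] (40.54862976074219, 66.0894546508789) (76.2376480102539, 142.633544921875)
carton [0.7782 0.0145 0.0374] [3.3 3.3] (66.17977142333984, 119.55816650390625) (45.28055953979492, 91.38390350341797)
[array([ 0.762, -0.057]), array([0.755, 0.099])]
gj [ 0.541 -0.115  0.052] [1.3 1.3]
wj [0.536 0.114 0.052] [0.8 0.8]
```

```bash
python3 - <<'E'
import re
s=open('m0.py').read()
s=s.replace("g=cv2.medianBlur(cv2.cvtColor(I[n],cv2.COLOR_BGR2GRAY),3)","g=cv2.cvtColor(I[n],cv2.COLOR_BGR2GRAY); g=cv2.medianBlur(g,3) if n=='side' else g")
open('m0.py','w').write(s)
E
python3 m0.py | head -3
python3 - <<'E'
from m0 import *
for n,p in (('scene',(205,200)),('side',(345,410))):
    a=colour(n,*p); q=cv2.approxPolyDP(cv2.convexHull(a),4,True)[:,0]
    print(n); 
    for x in q: print(x,plane(C[n],*map(float,x),.02)[:2].round(3),plane(C[n],*map(float,x),0)[:2].round(3))
E
python3 -m crank '[[0.07,-0.18,0.05,0.13,1],[0.07,-0.18,0.05,0.13,1],[0.07,-0.18,0.05,0.14,1],[0.07,-0.18,0.05,0.14,1],[0.07,-0.18,0.05,0,1],[0.07,-0.18,0,0,1],[0.07,-0.18,0,0,1],[0.07,-0.18,0,0,1]]' 40
```

```text
wide [ 0.4414 -0.0284  0.0381] [0.6 0.6] (19.38739776611328, 31.170745849609375) (30.166837692260742, 39.16499710083008)
mid [ 0.6321 -0.1036  0.0487] [0.7 0.7] (20.501977920532227, 28.817943572998047) (19.418970108032227, 27.2513370513916)
nar [ 0.6463 -0.2198  0.0346] [0.8 0.8] (14.899866104125977, 21.539892196655273) (15.856816291809082, 21.133167266845703)
scene
[234 173] [ 0.361 -0.191] [ 0.333 -0.199]
[213 219] [ 0.505 -0.199] [ 0.482 -0.207]
[173 215] [ 0.501 -0.273] [ 0.477 -0.284]
[199 169] [ 0.354 -0.264] [ 0.326 -0.274]
side
[362 346] [ 0.502 -0.208] [ 0.513 -0.201]
[405 383] [ 0.491 -0.281] [ 0.502 -0.278]
[327 473] [ 0.346 -0.268] [ 0.351 -0.264]
[287 433] [ 0.351 -0.204] [ 0.356 -0.198]
[283 420] [ 0.359 -0.19 ] [ 0.365 -0.184]
clock: 0.82
tcp_pos: [0.3899, 0.3253, 0.2815]
orientation: [-0.0, 3.141, 0.001]
contact_force: [0.8, 0.3, -0.2]
grip_width: 0.0855
gripper_force: 0.0
```

```bash
python3 -m crank '[[0.04,-0.19,0,0,1],[0.04,-0.19,0,0,1],[0.04,-0.19,0,0,1],[0.04,-0.19,0,0,1],[0.04,-0.19,0,0,1],[0.04,-0.19,0,0,1],[0.04,-0.19,0,0,1],[0.04,-0.19,0,0,1]]' | head -2
python3 -m crank '[[0,-0.19,0,0,1],[0,-0.19,0,0,1],[0,-0.1,0,0,1],[0,0,0,0,1],[0,0,0,0,1]]'
python3 - <<'E'
from bench import r
import cv2,pickle
c=r.camera_model('wrist'); f=r.grab_frame('wrist'); cv2.imwrite('pics/w1.png',f); pickle.dump(c,open('w1.pkl','wb'))
E
```

```text
clock: 1.48
tcp_pos: [0.4534, 0.0213, 0.2814]
clock: 1.9
tcp_pos: [0.4533, -0.0736, 0.2812]
orientation: [-0.004, -3.141, -0.0]
contact_force: [-0.6, 1.0, 0.0]
grip_width: 0.0855
gripper_force: 0.0
```

View pics/w1.png

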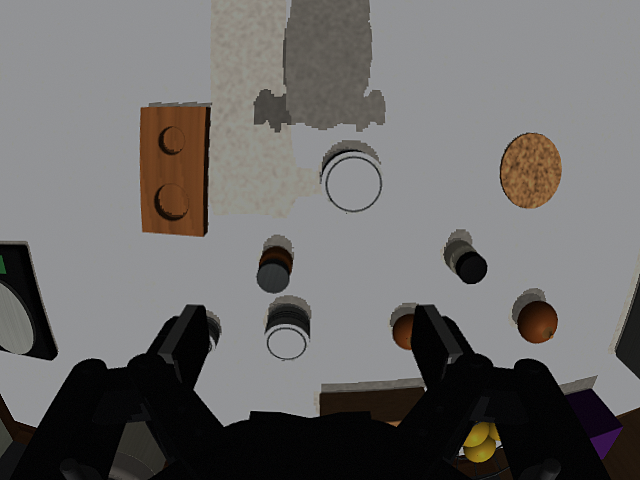

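The wrist view shows the wide tin lid (353,183), tray hollows (172,140) small and (172,202) large, mat (531,170), glass jar lid (273,278), white jar lid (471,267) and middle tin lid (287,343).

```bash
python3 - <<'E'
from m0 import *
import pickle
c=pickle.load(open('w1.pkl','rb')); J=cv2.imread('pics/w1.png'); I['w']=J; C['w']=c
P=lambda u,v,z: plane(c,u,v,z,True)[:2].round(4)
def both(nm,pw,n,p): 
    X,e=tri([ray(c,*pw,True),ray(C[n],*p)]); print('  tri',nm,n,X.round(4),np.round(e,1))
e=hole('w',353,183,100); print('wide',e,P(*e[0],.04)); both('wide',e[0],'scene',hole('scene',312,195,150)[0])
e=hole('w',287,343,100); print('mid',e,P(*e[0],.05)); both('mid',e[0],'scene',hole('scene',253,260,150)[0])
a=colour('w',531,170);e=cv2.fitEllipse(a);print('mat',e[1],P(*e[0],.005)); both('mat',e[0],'side',cv2.fitEllipse(colour('side',138,254))[0])
h=cv2.cvtColor(J,cv2.COLOR_BGR2HSV)
a=cv2.convexHull(colour('w',150,170)); q=cv2.approxPolyDP(a,4,True)[:,0]
for x in q: print('corner',x,P(*map(float,x),.02))
# hollows: edges in tray
g=cv2.cvtColor(J,cv2.COLOR_BGR2GRAY)[100:240,135:215]
cv2.imwrite('pics/tray.png',cv2.resize(J[100:240,135:215],None,fx=4,fy=4,interpolation=cv2.INTER_NEAREST))
E
```

```text
wide ((353.33941650390625, 183.8708953857422), (53.693607330322266, 54.53173828125), 62.46909713745117) [ 0.441  -0.0284]
  tri wide scene [ 0.4413 -0.028   0.0384] [0.2 0.2]
mid ((286.0343933105469, 343.4149169921875), (30.98421859741211, 37.9692497253418), 97.2155532836914) [ 0.6314 -0.1033]
  tri mid scene [ 0.632  -0.1032  0.049 ] [0.2 0.2]
mat (60.26373291015625, 74.73402404785156) [0.4219 0.2077]
  tri mat side [ 0.4223  0.2117 -0.0006] [0.3 0.3]
corner [208 107] [ 0.3565 -0.1849]
corner [206 232] [ 0.4997 -0.1956]
corner [142 231] [ 0.4979 -0.2792]
corner [141 108] [ 0.3507 -0.2664]
```

View pics/tray.png

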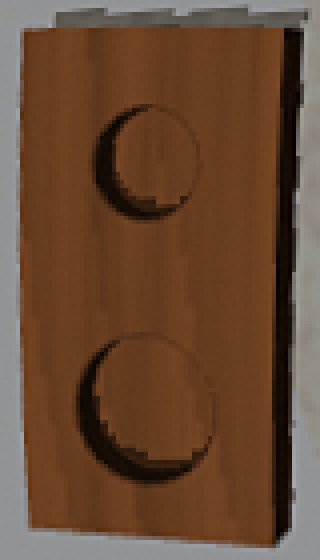

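The tray crop shows both rims clearly: small centre at crop (148,162) → pixel (172,140.5), large at (146,408) → (171.5,202).

```bash
python3 - <<'E'
from m0 import *
import pickle
c=pickle.load(open('w1.pkl','rb'))
for nm,w,s in (('small',(172,140.5),(328.5,420.7)),('large',(171.5,202),(364.8,381.8))):
    X,e=tri([ray(c,*w,True),ray(C['side'],*s)]);print(nm,plane(c,*w,.02,True).round(4),plane(C['side'],*s,.02).round(4),X.round(4),np.round(e,1))
for n,p in(('scene',(441,213)),('side',(138,254))): print(plane(C[n],*cv2.fitEllipse(colour(n,*p))[0],.005).round(4))
E
python3 -m crank '[[-0.02,0.1,-0.15,0,1],[-0.02,0.125,-0.15,0,1],[-0.02,0,-0.2,0,1],[0,0,-0.2,0,1],[0,0,-0.2,0,1],[0,0,-0.2,0,1],[0,0,0,0,1]]'
```

```text
small [ 0.3914 -0.2291  0.02  ] [ 0.3925 -0.2339  0.02  ] [ 0.393  -0.2319  0.0146] [1.5 1.5]
large [ 0.4628 -0.2353  0.02  ] [ 0.461  -0.2401  0.02  ] [ 0.4644 -0.2382  0.0128] [0.1 0.1]
[0.429  0.2126 0.005 ]
[0.4199 0.206  0.005 ]
clock: 2.53
tcp_pos: [0.4362, -0.026, 0.0549]
orientation: [0.006, -3.128, 0.003]
contact_force: [-1.3, 0.4, -0.6]
grip_width: 0.0856
gripper_force: 0.0
```

```bash
python3 -m crank '[[0,0,0,0,1],[0,0,0,0,1]]'
```

```text
clock: 2.7
tcp_pos: [0.4427, -0.0269, 0.0629]
orientation: [-0.002, 3.14, 0.001]
contact_force: [-0.7, 0.0, 0.2]
grip_width: 0.0854
gripper_force: 0.0
```

```bash
python3 -m crank '[[-0.005,-0.005,-0.08,0,1],[0,0,-0.08,0,1],[0,0,-0.08,0,1],[0,0,-0.05,0,1],[0,0,0,0,1],[0,0,0,0,-1],[0,0,0,0,-1],[0,0,0,0,-1]]' 40; python3 -m crank '[[0,0,0,0,-1],[0,0,0,0,-1],[0,0,0,0,-1],[0,0,0,0,-1]]'
```

```text
clock: 3.37
tcp_pos: [0.4419, -0.0285, 0.0051]
orientation: [-0.0, 3.139, 0.001]
contact_force: [-2.4, 0.4, 9.1]
grip_width: 0.0671
gripper_force: 42.6
clock: 3.7
tcp_pos: [0.4419, -0.0284, 0.0051]
orientation: [-0.001, 3.139, 0.001]
contact_force: [-2.0, 0.2, 9.1]
grip_width: 0.0674
gripper_force: 42.6
```

```bash
python3 -m crank '[[0,0,0.1,0,-1],[0,0,0.15,0,-1],[0,0,0.15,0,-1],[0,0.1,0.1,0,-1],[-0.02,0.18,0,0,-1],[-0.02,0.18,0,0,-1],[0,0.15,0,0,-1],[0,0,0,0,-1]]'; python3 -m crank '[[0,0,0,0,-1],[0,0,0,0,-1]]'
python3 - <<'E'
from m0 import *
import pickle
c=r.camera_model('wrist'); f=r.grab_frame('wrist'); cv2.imwrite('pics/w2.png',f); pickle.dump(c,open('w2.pkl','wb'));print(r.get_obs()['tcp_pos'])
E
```

```text
clock: 4.37
tcp_pos: [0.433, 0.1001, 0.1048]
orientation: [-0.014, 3.139, 0.006]
contact_force: [0.8, 0.0, -2.3]
grip_width: 0.067
gripper_force: 47.1
clock: 4.53
tcp_pos: [0.4326, 0.0929, 0.1039]
orientation: [-0.001, 3.141, 0.0]
contact_force: [-0.2, -1.5, -1.7]
grip_width: 0.0669
gripper_force: 47.1
[0.43254467 0.09224724 0.10375202]
```

View pics/w2.png

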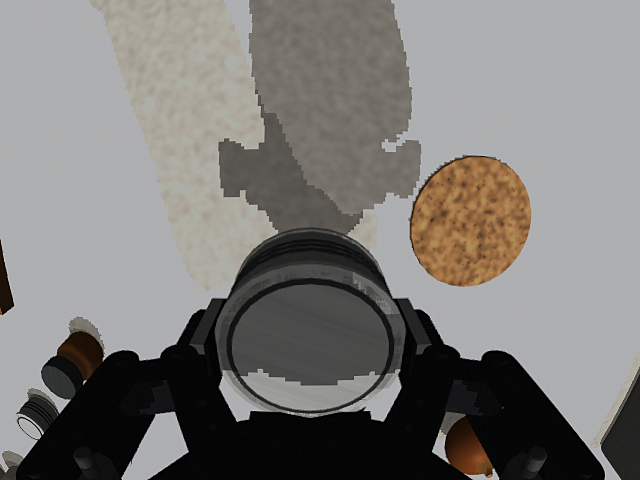

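The tin is held level between the pads (lid near (312,345)) and the mat is in full view, centred near (471,221).

```bash
python3 - <<'E'
from m0 import *
import pickle
def fit(c,a,z,f): 
    p=np.float32([plane(c,*map(float,x),z,f)[:2] for x in a[:,0]]); e=cv2.fitEllipse(p); return np.round(e[0]+e[1],4)
for k,uv in(('w1',(531,170)),('w2',(472,221))):
    c=pickle.load(open(k+'.pkl','rb')); I['w']=cv2.imread(f'pics/{k}.png'); a=colour('w',*uv); print(k,fit(c,a,.005,True))
    ec=cv2.fitEllipse(a)[0]
    if k=='w1': r1=ray(c,*ec,True)
    else: print(tri([r1,ray(c,*ec,True)]))
for n,p in(('scene',(441,213)),('side',(138,254))): print(n,fit(C[n],colour(n,*p),.005,False))
E
```

```text
w1 [0.4224 0.2105 0.0973 0.0987]
w2 [0.4222 0.2113 0.0979 0.0989]
(array([ 4.21996246e-01,  2.10646585e-01, -2.60147203e-04]), [np.float64(0.712386512773751), np.float64(0.71238651277379)])
scene [0.4273 0.2124 0.0964 0.0978]
side [0.4216 0.2074 0.0949 0.0957]
```

```bash
python3 -m crank '[[-0.02,0.15,0,0,-1],[-0.02,0.18,0,0,-1],[-0.01,0.18,0,0,-1],[0,0.085,-0.08,0,-1],[0,0,-0.15,0,-1],[0,0,-0.15,0,-1],[0,0,-0.05,0,-1],[0,0,0,0,-1]]'; python3 -m crank '[[0,0,0,0,-1],[0,0,0,0,-1]]'
```

```text
clock: 5.25
tcp_pos: [0.4212, 0.2098, 0.0155]
orientation: [-0.003, -3.137, 0.006]
contact_force: [1.0, 0.2, -2.0]
grip_width: 0.067
gripper_force: 47.0
clock: 5.42
tcp_pos: [0.4238, 0.2119, 0.0186]
orientation: [0.002, 3.14, 0.001]
contact_force: [-0.9, 0.2, -2.5]
grip_width: 0.067
gripper_force: 47.0
```

```bash
python3 -m crank '[[0,0,-0.02,0,-1],[0,0,-0.015,0,-1],[0,0,-0.008,0,-1],[0,0,0,0,-1],[0,0,0,0,-1]]'
```

```text
clock: 5.83
tcp_pos: [0.4232, 0.2126, 0.0101]
orientation: [0.0, 3.141, 0.002]
contact_force: [-3.8, -2.4, 14.5]
grip_width: 0.0671
gripper_force: 49.0
```

```bash
python3 -m crank '[[0,0,0,0,1],[0,0,0,0,1],[0,0,0,0,1],[0,0,0.05,0,1],[0,0,0.15,0,1],[0,0,0.2,0,1],[0,0,0.2,0,1],[0.08,-0.12,0.1,0,1]]';  python3 -m crank '[[0.11,-0.165,0,0,1],[0.11,-0.165,0,0,1],[0.11,-0.165,0,0,1],[0.11,-0.165,0,0,1],[0.11,-0.165,0,0,1],[0.11,-0.165,0,0,1],[0.11,-0.165,0,0,1],[0.11,-0.165,0,0,1]]'; python3 -m crank '[[0.05,-0.08,0,0,1],[0.04,-0.06,0,0,1],[0,0,0,0,1],[0,0,0,0,1]]'
python3 - <<'E'
from m0 import *
I['scene']=r.grab_frame('scene');I['side']=r.grab_frame('side');cv2.imwrite('pics/scene2.png',I['scene']);cv2.imwrite('pics/side2.png',I['side'])
cv2.imwrite('pics/c2.png',np.hstack([cv2.resize(I[n],(400,300)) for n in I]))
E
```

```text
clock: 6.5
tcp_pos: [0.438, 0.1932, 0.1531]
orientation: [-0.012, 3.139, 0.007]
contact_force: [1.0, 1.2, -0.1]
grip_width: 0.0853
gripper_force: 0.0
clock: 7.17
tcp_pos: [0.6152, -0.0774, 0.1494]
orientation: [-0.001, 3.142, 0.0]
contact_force: [0.8, 0.5, -0.2]
grip_width: 0.0853
gripper_force: 0.0
clock: 7.5
tcp_pos: [0.6322, -0.1033, 0.1487]
orientation: [-0.0, -3.141, -0.001]
contact_force: [0.4, -0.0, -0.3]
grip_width: 0.0851
gripper_force: 0.0
```

View pics/c2.png

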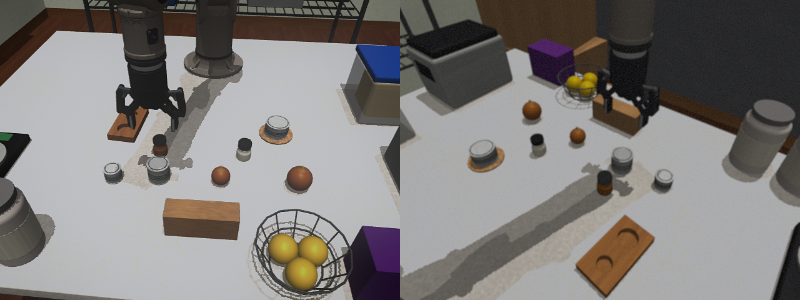

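The wide tin stands centred on the mat (scene about (442,194), side (134,235)), and the gripper is above the middle tin.

```bash
python3 - <<'E'
from m0 import *
for n in I: I[n]=cv2.imread(f'pics/{n}2.png')
a=hole('scene',442,194,150);b=hole('side',134,235,140);print(a,b)
print(tri([ray(C['scene'],*a[0]),ray(C['side'],*b[0])]))
E
python3 -m crank '[[0,0,-0.15,0,1],[0,0,-0.18,0,1],[0,0,-0.15,0,1],[0,0,-0.1,0,1],[0,0,-0.06,0,1],[0,0,-0.04,0,1],[0,0,0,0,1],[0,0,0,0,1]]';python3 -m crank '[[0,0,0,0,-1],[0,0,0,0,-1],[0,0,0,0,-1],[0,0,0,0,-1],[0,0,0,0,-1],[0,0,0,0,-1]]' 40
```

```text
clock: 8.27
tcp_pos: [0.6331, -0.1033, 0.0135]
orientation: [-0.001, 3.141, 0.0]
contact_force: [0.3, 0.3, 1.2]
grip_width: 0.0853
gripper_force: 0.0
clock: 8.77
tcp_pos: [0.6336, -0.1038, 0.0143]
orientation: [-0.0, 3.139, 0.0]
contact_force: [-1.0, 0.7, 6.2]
grip_width: 0.055
gripper_force: 42.1Traceback (most recent call last):
  File "<stdin>", line 3, in <module>
  File "m0.py", line 14, in hole
    e=cv2.fitEllipse(cv2.convexHull(best)); return e
                     ~~~~~~~~~~~~~~^^^^^^
cv2.error: OpenCV(4.12.0) /io/opencv/modules/imgproc/src/convhull.cpp:143: error: (-215:Assertion failed) total >= 0 && (depth == CV_32F || depth == CV_32S) in function 'convexHull'
```

```bash
python3 -m crank '[[0,0,0.1,0,-1],[0,0,0.15,0,-1],[0,0,0.2,0,-1],[0,0,0.15,0,-1],[-0.06,0.06,0.1,0,-1],[0,0,0,0,-1]]' | head -2; python3 -m crank '[[-0.12,0.12,0,0,-1],[-0.12,0.12,0,0,-1],[-0.12,0.12,0,0,-1],[-0.12,0.12,0,0,-1],[-0.12,0.12,0,0,-1],[-0.12,0.12,0,0,-1],[-0.12,0.12,0,0,-1],[-0.06,0.06,0,0,-1]]'; python3 -m crank '[[0,0,0,0,-1],[0,0,0,0,-1]]'
python3 - <<'E'
from m0 import *
import pickle
c=r.camera_model('wrist'); f=r.grab_frame('wrist'); cv2.imwrite('pics/w3.png',f); pickle.dump(c,open('w3.pkl','wb'));print(r.get_obs()['tcp_pos'])
R=c['R'];X=R@np.array([.4225,.2115,.045])+c['t'];th=np.arctan2(np.hypot(X[0],X[1]),X[2]);k=th/np.hypot(X[0],X[1])*c['fx'];uv=(c['cx']+k*X[0],c['cy']+k*X[1]);print(uv)
I['w']=f
for t in (70,100,130,160):
  try: e=hole('w',*uv,t);print(t,e,plane(c,*e[0],.045,True))
  except Exception: print(t,'none')
E
```

```text
clock: 9.27
tcp_pos: [0.622, -0.0905, 0.1576]
clock: 9.93
tcp_pos: [0.4368, 0.0906, 0.1516]
orientation: [0.006, -3.138, -0.0]
contact_force: [-0.2, -0.0, -1.7]
grip_width: 0.0547
gripper_force: 43.4
clock: 10.1
tcp_pos: [0.4398, 0.0888, 0.1523]
orientation: [0.004, -3.141, -0.0]
contact_force: [-0.1, 0.2, -1.8]
grip_width: 0.0547
gripper_force: 43.4
[0.44069434 0.08803182 0.15246504]
(np.float64(475.75301139049566), np.float64(212.2200237927076))
70 none
100 none
130 none
160 none
```

View pics/w3.png

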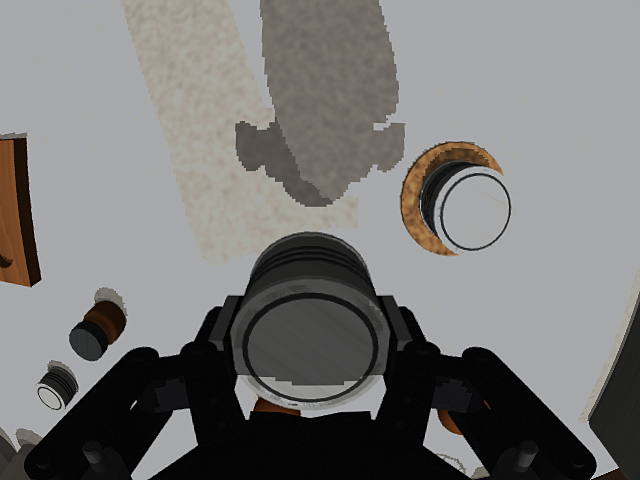

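The held middle tin sits level at (312,345). The wide tin's lid ring is at (475,210), within 2 px of the predicted (476,212).

```bash
sed -i 's/e\[1\]\[1\]<60/e[1][1]<140/' m0.py; python3 - <<'E'
from m0 import *
import pickle
c=pickle.load(open('w3.pkl','rb'));I['w']=cv2.imread('pics/w3.png')
for uv,z in (((475,210),.045),((313,347),.195)):
  for t in (70,100,130):
    try: e=hole('w',*uv,t);print(t,np.round(e[0]+e[1],1),plane(c,*e[0],z,True).round(4))
    except Exception: print(t,'none')
print(r.get_obs()['tcp_pos'])
E
```

```text
70 [475.4 211.6  66.7  76.7] [0.422  0.2111 0.045 ]
100 [475.4 211.7  66.2  76.1] [0.4221 0.2112 0.045 ]
130 [475.4 211.6  65.6  75.6] [0.4221 0.2112 0.045 ]
70 [311.1 356.5  60.  129.8] [0.4345 0.0888 0.195 ]
100 none
130 none
[0.44069434 0.08803182 0.15246504]
```

```bash
python3 -m crank '[[-0.03,0.15,0,0,-1],[-0.03,0.17,0,0,-1],[-0.025,0.17,0,0,-1],[0,0.12,0,0,-1],[0,0,-0.15,0,-1],[0,0,-0.15,0,-1],[0,0,-0.1,0,-1],[0,0,0,0,-1]]'|head -1; python3 -m crank '[[0,0,0,0,-1],[0,0,0,0,-1],[0,0,0,0,-1]]'
```

```text
clock: 10.82
clock: 11.07
tcp_pos: [0.4251, 0.2104, 0.074]
orientation: [0.001, 3.139, 0.002]
contact_force: [-0.9, 0.5, -1.5]
grip_width: 0.055
gripper_force: 43.4
```

```bash
python3 -m crank '[[-0.008,0.004,-0.025,0,-1],[0,0,-0.025,0,-1],[0,0,-0.015,0,-1],[0,0,-0.01,0,-1],[0,0,0,0,-1],[0,0,0,0,-1]]'
```

```text
clock: 11.57
tcp_pos: [0.4219, 0.2113, 0.0591]
orientation: [0.001, -3.141, -0.001]
contact_force: [-6.3, -2.4, 21.4]
grip_width: 0.0556
gripper_force: 45.9
```

```bash
python3 -m crank '[[0,0,0,0,1],[0,0,0,0,1],[0,0,0,0,1],[0,0,0.08,0,1],[0,0,0.15,0,1],[0,0,0.2,0,1],[0,0,0.1,0,1],[0.08,-0.15,0,0,1]]'|head -2;  python3 -m crank '[[0.09,-0.175,0,0,1],[0.09,-0.175,0,0,1],[0.09,-0.175,0,0,1],[0.09,-0.175,0,0,1],[0.09,-0.175,0,0,1],[0.09,-0.175,0,0,1],[0.09,-0.175,0,0,1],[0.09,-0.175,0,0,1]]' |head -2; python3 -m crank '[[0.1,-0.175,0,0,1],[0.1,-0.175,0,0,1],[0.1,-0.175,0,0,1],[0,0,0,0,1],[0,0,0,0,1]]'
python3 - <<'E'
from m0 import *
import pickle
I['scene']=r.grab_frame('scene');I['side']=r.grab_frame('side');cv2.imwrite('pics/scene3.png',I['scene']);cv2.imwrite('pics/side3.png',I['side'])
cv2.imwrite('pics/c3.png',np.hstack([cv2.resize(I[n],(400,300)) for n in I]))
E
```

```text
clock: 12.23
tcp_pos: [0.4387, 0.1879, 0.1678]
clock: 12.9
tcp_pos: [0.5825, -0.1007, 0.1634]
clock: 13.32
tcp_pos: [0.6419, -0.2073, 0.1629]
orientation: [-0.006, -3.141, 0.003]
contact_force: [-0.6, 1.1, 0.5]
grip_width: 0.0854
gripper_force: 0.0
```

View pics/c3.png

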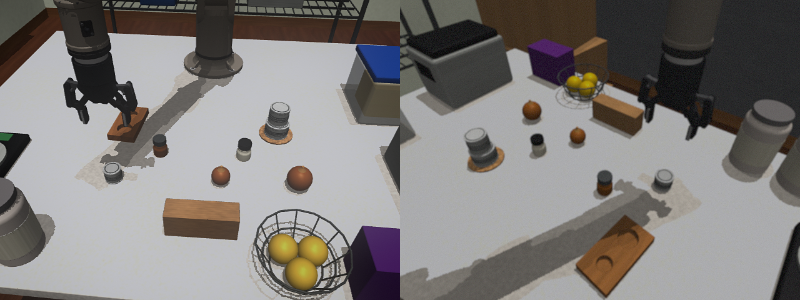

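The middle tin stands on the wide one (scene stack about (445,190)), and the gripper is above the narrow tin. Nothing else has moved.

```bash
python3 -m crank '[[0.022,-0.0625,-0.1,0,1],[0,0,-0.18,0,1],[0,0,-0.18,0,1],[0,0,-0.14,0,1],[0,0,-0.1,0,1],[0,0,-0.05,0,1],[0,0,-0.025,0,1],[0,0,0,0,1]]';python3 -m crank '[[0,0,0,0,1],[0,0,0,0,-1],[0,0,0,0,-1],[0,0,0,0,-1],[0,0,0,0,-1],[0,0,0,0,-1],[0,0,0,0,-1],[0,0,0,0,-1]]' 40
```

```text
clock: 14.08
tcp_pos: [0.6462, -0.2151, 0.0084]
orientation: [0.003, -3.141, -0.001]
contact_force: [0.3, -0.1, -0.4]
grip_width: 0.0855
gripper_force: 0.0
clock: 14.75
tcp_pos: [0.6471, -0.2167, 0.0099]
orientation: [-0.0, 3.14, -0.0]
contact_force: [-1.5, 0.5, 5.5]
grip_width: 0.0429
gripper_force: 40.7
```

```bash
python3 -m crank '[[0,0,0.1,0,-1],[0,0,0.18,0,-1],[0,0,0.2,0,-1],[0,0,0.2,0,-1],[0,0,0.2,0,-1],[-0.06,0.09,0.1,0,-1],[-0.11,0.165,0,0,-1],[-0.11,0.165,0,0,-1]]' | head -2; python3 -m crank '[[-0.11,0.165,0,0,-1],[-0.11,0.165,0,0,-1],[-0.11,0.165,0,0,-1],[-0.11,0.165,0,0,-1],[-0.11,0.165,0,0,-1],[-0.11,0.165,0,0,-1],[-0.11,0.165,0,0,-1],[-0.06,0.06,0,0,-1]]'|head -1; python3 -m crank '[[0,0,0,0,-1],[0,0,0,0,-1],[0,0,0,0,-1]]'
python3 - <<'E'
from m0 import *
import pickle
c=r.camera_model('wrist'); f=r.grab_frame('wrist'); cv2.imwrite('pics/w4.png',f); pickle.dump(c,open('w4.pkl','wb'));print(r.get_obs()['tcp_pos'])
R=c['R'];X=R@np.array([.4225,.2115,.095])+c['t'];th=np.arctan2(np.hypot(X[0],X[1]),X[2]);k=th/np.hypot(X[0],X[1])*c['fx'];uv=(c['cx']+k*X[0],c['cy']+k*X[1]);print(uv)
I['w']=f
for t in (70,100,130):
  try: e=hole('w',*uv,t);print(t,np.round(e[0]+e[1],1),plane(c,*e[0],.095,True))
  except Exception: print(t,'none')
E
```

```text
clock: 15.42
tcp_pos: [0.5907, -0.1332, 0.2067]
clock: 16.08
clock: 16.33
tcp_pos: [0.4249, 0.1099, 0.2049]
orientation: [0.001, 3.141, 0.0]
contact_force: [0.3, -0.0, -0.7]
grip_width: 0.043
gripper_force: 40.8
[0.42506179 0.10956738 0.20487143]
(np.float64(446.9630615391527), np.float64(229.48239027604748))
70 [446.  225.7  54.8  60.9] [0.41958589 0.21041432 0.095     ]
100 [446.  225.8  54.2  60.5] [0.41963734 0.21040829 0.095     ]
130 [446.  225.8  53.6  59.7] [0.41965961 0.21035855 0.095     ]
```

```bash
python3 -m crank '[[-0.024,0.15,0,0,-1],[0,0.17,0,0,-1],[0,0.134,0,0,-1],[0,0.05,-0.08,0,-1],[0,0,-0.15,0,-1],[0,0,-0.13,0,-1],[0,0,-0.06,0,-1],[0,0,0,0,-1]]'|head -1; python3 -m crank '[[0,0,0,0,-1],[0,0,0,0,-1],[0,0,0,0,-1]]'
```

```text
clock: 17.05
clock: 17.3
tcp_pos: [0.4208, 0.2115, 0.1219]
orientation: [0.001, 3.14, 0.002]
contact_force: [0.9, 0.8, -0.8]
grip_width: 0.0428
gripper_force: 40.9
```

```bash
python3 -m crank '[[-0.003,-0.005,-0.025,0,-1],[0,0,-0.025,0,-1],[0,0,-0.015,0,-1],[0,0,-0.01,0,-1],[0,0,0,0,-1],[0,0,0,0,-1]]'
```

```text
clock: 17.8
tcp_pos: [0.4189, 0.2104, 0.1056]
orientation: [0.0, -3.141, 0.0]
contact_force: [-0.1, 0.5, -0.1]
grip_width: 0.0428
gripper_force: 40.9
```

```bash
python3 -m crank '[[0,0,-0.007,0,-1],[0,0,0,0,-1],[0,0,0,0,-1]]'
```

```text
clock: 18.05
tcp_pos: [0.4192, 0.2106, 0.1048]
orientation: [-0.0, 3.141, 0.001]
contact_force: [-1.6, -0.7, 5.4]
grip_width: 0.0426
gripper_force: 41.3
```

```bash
python3 -m crank '[[0,0,0,0,1],[0,0,0,0,1],[0,0,0,0,1],[0,0,0,0,1],[0,0,0.1,0,1],[0,0,0.18,0,1],[0,0,0.15,0,1],[0.1,0.02,0,0,1]]'|head -2;  python3 -m crank '[[0.18,0.035,0,0,1],[0.18,0.035,0,0,1],[0.18,0.035,0,0,1],[0.18,0.035,0,0,1],[0.18,0.035,0,0,1],[0.06,0.005,0,0,1],[0,0,0,0,1],[0,0,0,0,1]]'
python3 - <<'E'
from m0 import *
import pickle
c=r.camera_model('wrist'); f=r.grab_frame('wrist'); cv2.imwrite('pics/w5.png',f); pickle.dump(c,open('w5.pkl','wb'))
I['scene']=r.grab_frame('scene');I['side']=r.grab_frame('side');cv2.imwrite('pics/scene4.png',I['scene']);cv2.imwrite('pics/side4.png',I['side'])
cv2.imwrite('pics/c4.png',np.vstack([np.hstack([cv2.resize(I[n],(400,300)) for n in ('scene','side')]),np.hstack([cv2.resize(f,(400,300)),cv2.resize(I['scene'][100:250,350:550],(400,300))])]))
E
```

```text
clock: 18.72
tcp_pos: [0.4393, 0.2154, 0.1954]
clock: 19.38
tcp_pos: [0.6308, 0.25, 0.1894]
orientation: [-0.001, -3.14, 0.001]
contact_force: [-0.6, -0.3, 0.5]
grip_width: 0.0852
gripper_force: 0.0
```

View pics/c4.png

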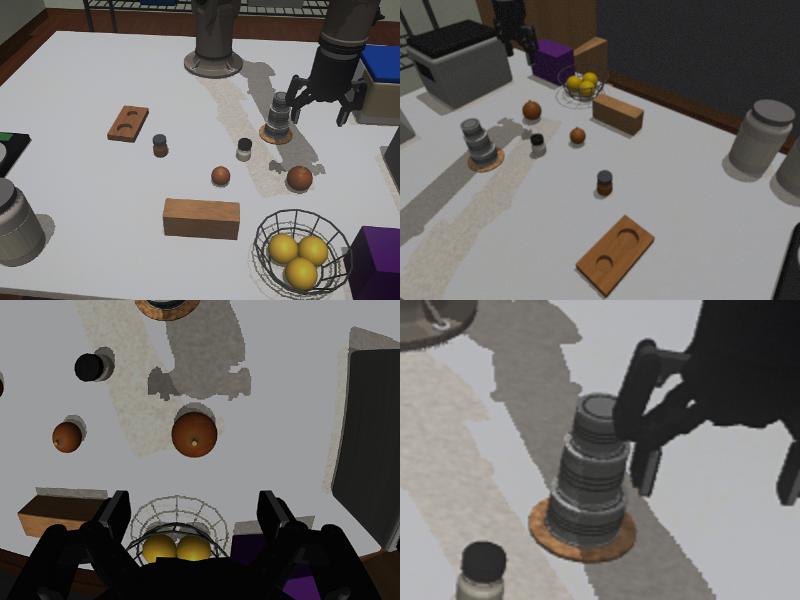

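The three tins stand as a straight stack on the mat. The wrist view (lower left) shows the large onion at about (310,215) full-size and the wire basket beyond it.

```bash
python3 - <<'E'
from m0 import *
import pickle
c=pickle.load(open('w5.pkl','rb'));I['w']=cv2.imread('pics/w5.png')
for nm,uv,s,d,z in (('large',(310,215),(479,286),(211,177),.031),('small',(108,220),(352,281),(284,217),.024)):
    p=cv2.minEnclosingCircle(colour('w',*uv))
    X,e=tri([ray(c,*p[0],True),ray(C['scene'],*cv2.minEnclosingCircle(colour('scene',*s))[0]),ray(C['side'],*cv2.minEnclosingCircle(colour('side',*d))[0])])
    print(nm,p,plane(c,*p[0],z,True).round(4),X.round(4),np.round(e,1))
print('basket near rim',plane(C['scene'],475,336,.07).round(3),plane(C['scene'],475,336,.1).round(3),plane(C['scene'],408,390,.08).round(3))
S4=cv2.imread('pics/scene4.png');S=cv2.imread('pics/side4.png');I['scene']=S4;I['side']=S
for t in (100,120,150):
  try:
    a=hole('scene',447,153,t);print(t,a,plane(C['scene'],*a[0],.131))
  except Exception as e: print('none')
E
```

```text
large ((310.5, 215.0), 36.6231803894043) [0.6305 0.2499 0.031 ] [0.6316 0.2501 0.0311] [1.1 1.6 1.8]
small ((106.74701690673828, 219.361328125), 24.64790916442871) [0.6344 0.0551 0.024 ] [0.6345 0.0553 0.0236] [0.3 1.4 1.2]
basket near rim [0.764 0.22  0.07 ] [0.788 0.211 0.1  ] [0.86  0.128 0.08 ]
100 ((450.13861083984375, 152.66258239746094), (11.331117630004883, 16.073137283325195), 99.91791534423828) [0.41964457 0.20847222 0.131     ]
none
none
```

```bash
python3 -m crank '[[0,0,-0.12,0,1],[0,0,-0.18,0,1],[0,0,-0.18,0,1],[0,0,-0.17,0,1],[0,0,-0.12,0,1],[0,0,-0.08,0,1],[0,0,-0.055,0,1],[0,0,0,0,1]]';python3 -m crank '[[0,0,0,0,1],[0,0,0,0,-1],[0,0,0,0,-1],[0,0,0,0,-1],[0,0,0,0,-1],[0,0,0,0,-1],[0,0,0,0,-1],[0,0,0,0,-1]]' 40
```

```text
clock: 20.2
tcp_pos: [0.6287, 0.2501, 0.0073]
orientation: [0.001, -3.138, 0.002]
contact_force: [-0.2, 0.4, 0.2]
grip_width: 0.0852
gripper_force: 0.0
clock: 20.87
tcp_pos: [0.6323, 0.2519, 0.0115]
orientation: [-0.001, 3.139, 0.004]
contact_force: [-1.1, 1.6, 7.2]
grip_width: 0.0598
gripper_force: 42.5
```

```bash
python3 -m crank '[[0,0,0.05,0,-1],[0,0,0.12,0,-1],[0,0,0.18,0,-1],[0,0,0.18,0,-1],[0,0,0.12,0,-1],[0,-0.1,0,0,-1],[-0.05,-0.17,0,0,-1],[-0.07,-0.18,0,0,-1]]'; python3 -m crank '[[-0.08,-0.18,0,0,-1],[-0.08,-0.18,0,0,-1],[-0.08,-0.18,0,0,-1],[-0.08,-0.18,0,0,-1],[-0.08,-0.18,0,0,-1],[-0.08,-0.18,0,0,-1],[-0.08,-0.18,0,0,-1],[-0.06,-0.12,0,0,-1]]'|head -1; python3 -m crank '[[0,0,0,0,-1],[0,0,0,0,-1],[0,0,0,0,-1]]'
python3 - <<'E'
from m0 import *
import pickle
c=r.camera_model('wrist'); f=r.grab_frame('wrist'); cv2.imwrite('pics/w6.png',f); pickle.dump(c,open('w6.pkl','wb'));print(r.get_obs()['tcp_pos'])
E
```

```text
clock: 21.53
tcp_pos: [0.6075, 0.1609, 0.1407]
orientation: [-0.005, 3.139, 0.002]
contact_force: [0.9, -1.0, -1.4]
grip_width: 0.0606
gripper_force: 43.9
clock: 22.2
clock: 22.45
tcp_pos: [0.4833, -0.1152, 0.1399]
orientation: [-0.0, 3.141, 0.001]
contact_force: [-0.0, 0.0, -1.1]
grip_width: 0.0601
gripper_force: 43.9
[ 0.48354716 -0.11458179  0.13969269]
```

View pics/w6.png

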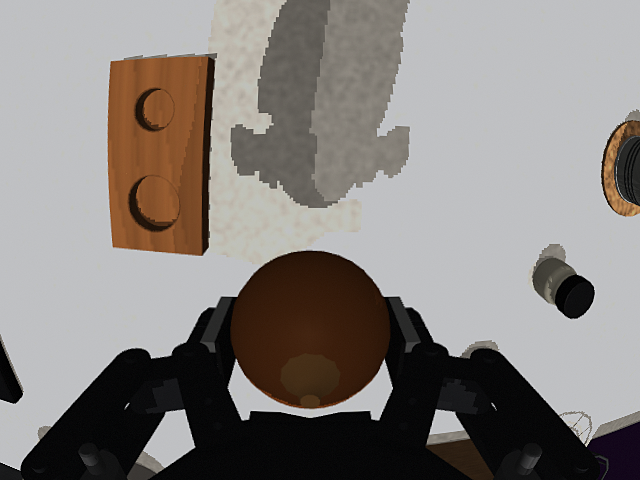

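The onion is held centrally at (310,328). The large hollow is at about (154.5,202) and the small one at (154.5,109.5).

```bash
python3 - <<'E'
from m0 import *
import pickle
c=pickle.load(open('w6.pkl','rb'));c1=pickle.load(open('w1.pkl','rb'));I['w']=cv2.imread('pics/w6.png')
for nm,a,b in (('large',(154.5,202),(171.5,202)),('small',(154.5,109.5),(172,140.5))):
    X,e=tri([ray(c,*a,True),ray(c1,*b,True)]);print(nm,plane(c,*a,.02,True).round(4),X.round(4),np.round(e,1))
p=cv2.minEnclosingCircle(colour('w',310,330));print(p,plane(c,*p[0],.1597,True).round(4))
for x in cv2.approxPolyDP(cv2.convexHull(colour('w',180,60)),4,True)[:,0]: print('corner',x,plane(c,*map(float,x),.02,True)[:2].round(4))
E
```

```text
large [ 0.4617 -0.2348  0.02  ] [ 0.464  -0.2385  0.0119] [0.5 0.5]
small [ 0.3915 -0.2296  0.02  ] [ 0.3914 -0.2288  0.0213] [0.2 0.2]
((309.75115966796875, 329.4150390625), 81.72604370117188) [ 0.4817 -0.1157  0.1597]
corner [212  59] [ 0.358  -0.1845]
corner [207 247] [ 0.4981 -0.1949]
corner [202 254] [ 0.5039 -0.1995]
corner [113 246] [ 0.4978 -0.2789]
corner [108 178] [ 0.441  -0.2747]
corner [111  61] [ 0.3493 -0.2665]
```

```bash
python3 -m crank '[[-0.05,-0.15,0,0,-1],[-0.05,-0.17,0,0,-1],[0,-0.17,0,0,-1],[0,-0.115,-0.1,0,-1],[0,0,-0.18,0,-1],[0,0,-0.15,0,-1],[0,0,-0.1,0,-1],[0,0,0,0,-1]]'|head -1; python3 -m crank '[[0,0,0,0,-1],[0,0,0,0,-1],[0,0,0,0,-1]]'
```

```text
clock: 23.17
clock: 23.42
tcp_pos: [0.4646, -0.2366, 0.0349]
orientation: [-0.002, 3.139, -0.001]
contact_force: [-0.4, 0.8, -1.0]
grip_width: 0.0596
gripper_force: 44.1
```

```bash
python3 -m crank '[[-0.005,0.005,-0.02,0,-1],[0,0,-0.02,0,-1],[0,0,-0.012,0,-1],[0,0,0,0,-1],[0,0,0,0,-1]]'
```

```text
clock: 23.83
tcp_pos: [0.4629, -0.2357, 0.0233]
orientation: [-0.001, 3.14, -0.001]
contact_force: [2.3, 0.2, 0.7]
grip_width: 0.0603
gripper_force: 44.4
```

```bash
python3 -m crank '[[0,0,-0.006,0,-1],[0,0,0,0,-1],[0,0,0,0,1],[0,0,0,0,1],[0,0,0,0,1],[0,0,0,0,1],[0,0,0.1,0,1],[0,0,0.18,0,1]]';  python3 -m crank '[[0,0,0.18,0,1],[0.05,0.08,0.13,0,1],[0.1,0.17,0,0,1],[0.1,0.17,0,0,1],[0.1,0.17,0,0,1],[0.1,0.17,0,0,1],[0.1,0.17,0,0,1],[0.1,0.17,0,0,1]]'|head -2;python3 -m crank '[[0.1,0.17,0,0,1],[0.1,0.17,0,0,1],[0,0,0,0,1],[0,0,0,0,1],[0,0,0,0,1]]'
python3 - <<'E'
from m0 import *
import pickle
c=r.camera_model('wrist'); f=r.grab_frame('wrist'); cv2.imwrite('pics/w7.png',f); pickle.dump(c,open('w7.pkl','wb'))
I['scene']=r.grab_frame('scene');I['side']=r.grab_frame('side');cv2.imwrite('pics/scene5.png',I['scene']);cv2.imwrite('pics/side5.png',I['side'])
cv2.imwrite('pics/c5.png',np.vstack([np.hstack([cv2.resize(I[n],(400,300)) for n in ('scene','side')]),np.hstack([cv2.resize(f,(400,300)),cv2.resize(I['side'][330:480,240:440],(400,300))])]))
print(r.get_obs()['tcp_pos'])
E
```

```text
clock: 24.5
tcp_pos: [0.459, -0.2344, 0.0752]
orientation: [0.001, -3.134, -0.003]
contact_force: [0.3, -0.3, 0.2]
grip_width: 0.085
gripper_force: 0.0
clock: 25.17
tcp_pos: [0.5922, -0.0138, 0.1395]
clock: 25.58
tcp_pos: [0.6313, 0.0518, 0.1392]
orientation: [0.001, -3.14, 0.002]
contact_force: [-0.8, -0.9, 0.1]
grip_width: 0.0857
gripper_force: 0.0
[0.63134743 0.05034272 0.13971178]
```

View pics/c5.png

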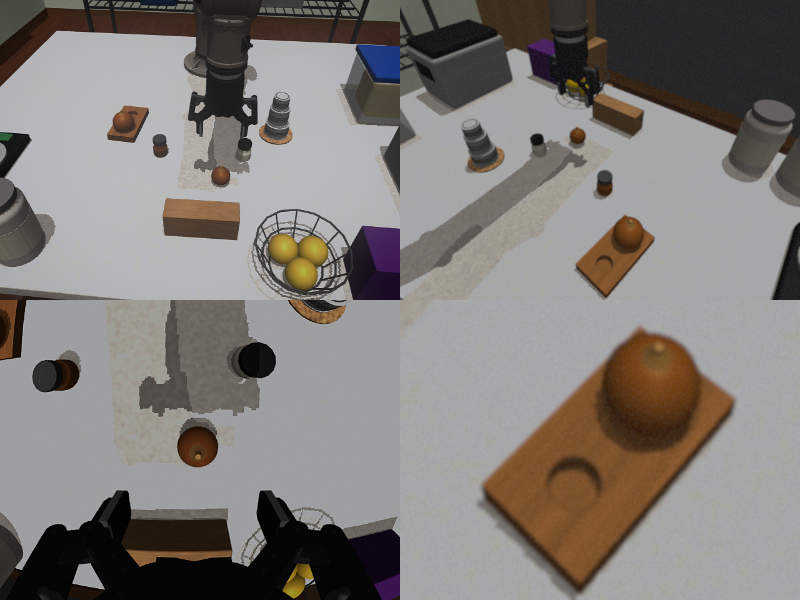

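The large onion sits in its hollow (side view), the stack and bystanders are unchanged, and the small onion is at wrist (316,235).

```bash
python3 - <<'E'
from m0 import *
import pickle
c=pickle.load(open('w7.pkl','rb'));I['w']=cv2.imread('pics/w7.png');p=cv2.minEnclosingCircle(colour('w',316,235));print(p,plane(c,*p[0],.024,True))
E
python3 -m crank '[[0.015,0.025,-0.1,0,1],[0,0,-0.15,0,1],[0,0,-0.15,0,1],[0,0,-0.12,0,1],[0,0,-0.07,0,1],[0,0,-0.05,0,1],[0,0,0,0,1],[0,0,0,0,1]]'
```

```text
((315.7016906738281, 234.38067626953125), 32.7432746887207) [0.63421057 0.05544811 0.024     ]
clock: 26.4
tcp_pos: [0.6355, 0.0569, 0.0123]
orientation: [0.001, 3.141, -0.0]
contact_force: [-0.4, 0.5, 0.3]
grip_width: 0.0855
gripper_force: 0.0
```

```bash
python3 -m crank '[[0,0,0,0,-1],[0,0,0,0,-1],[0,0,0,0,-1],[0,0,0,0,-1],[0,0,0,0,-1],[0,0,0,0,-1],[0,0,0,0,-1]]' 40; python3 -m crank '[[0,0,0.08,0,-1],[0,0,0.15,0,-1],[0,0,0.18,0,-1],[0,0,0.18,0,-1],[0,0,0.05,0,-1],[0,0,0,0,-1],[0,0,0,0,-1]]'
```

```text
clock: 26.98
tcp_pos: [0.636, 0.0573, 0.0131]
orientation: [-0.0, 3.14, 0.0]
contact_force: [-0.2, -0.7, 5.6]
grip_width: 0.0458
gripper_force: 40.0
clock: 27.57
tcp_pos: [0.635, 0.0576, 0.1401]
orientation: [-0.001, 3.141, 0.001]
contact_force: [0.2, 1.2, -1.6]
grip_width: 0.0456
gripper_force: 41.2
```

```bash
python3 -m crank '[[-0.125,-0.124,0,0,-1],[-0.125,-0.124,0,0,-1],[-0.125,-0.124,0,0,-1],[-0.125,-0.124,0,0,-1],[-0.125,-0.124,0,0,-1],[-0.125,-0.124,0,0,-1],[-0.125,-0.124,0,0,-1],[-0.125,-0.124,0,0,-1]]'|head -1; python3 -m crank '[[0,0,0,0,-1],[0,0,0,0,-1],[0,0,0,0,-1]]'
python3 - <<'E'
from m0 import *
import pickle
c=r.camera_model('wrist'); f=r.grab_frame('wrist'); cv2.imwrite('pics/w8.png',f); pickle.dump(c,open('w8.pkl','wb'));print(r.get_obs()['tcp_pos'])
E
```

```text
clock: 28.23
clock: 28.48
tcp_pos: [0.4347, -0.1404, 0.1388]
orientation: [0.001, -3.14, -0.0]
contact_force: [0.4, 0.6, -0.3]
grip_width: 0.046
gripper_force: 41.2
[ 0.43531754 -0.14005176  0.13901118]
```

View pics/w8.png

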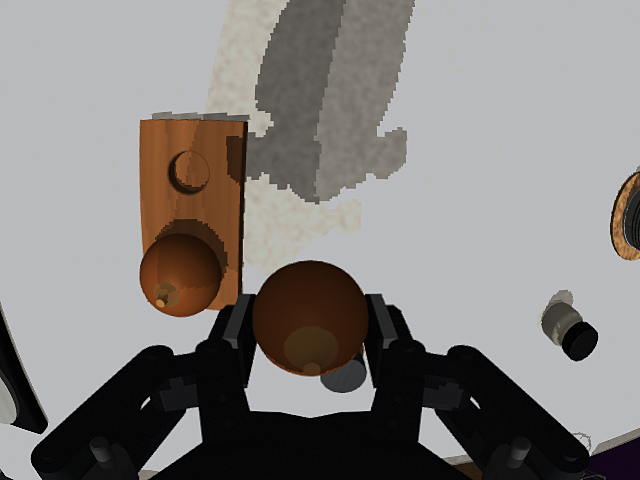

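The small onion is held at (310,319), the small hollow is at (189,172), and the large onion is at (180,275).

```bash
python3 - <<'E'
from m0 import *
import pickle
c=pickle.load(open('w8.pkl','rb'));I['w']=cv2.imread('pics/w8.png')
print('hollow',plane(c,189,172,.02,True).round(4))
p=cv2.minEnclosingCircle(colour('w',310,319));print(p,plane(c,*p[0],.15,True).round(4))
h=cv2.cvtColor(I['w'],cv2.COLOR_BGR2HSV)
print('large',plane(c,180,275,.042,True).round(4))
E
```

```text
hollow [ 0.3907 -0.2294  0.02  ]
((309.5, 320.38677978515625), 60.773597717285156) [ 0.4343 -0.141   0.15  ]
large [ 0.463  -0.2364  0.042 ]
```

```bash
python3 -m crank '[[-0.07,-0.13,0,0,-1],[-0.08,-0.16,0,0,-1],[-0.066,-0.155,0,0,-1],[0,0,-0.1,0,-1],[0,0,-0.17,0,-1],[0,0,-0.15,0,-1],[0,0,-0.08,0,-1],[0,0,0,0,-1]]'|head -1; python3 -m crank '[[0,0,0,0,-1],[0,0,0,0,-1],[0,0,0,0,-1]]'
```

```text
clock: 29.2
clock: 29.45
tcp_pos: [0.3931, -0.2301, 0.0408]
orientation: [-0.002, 3.139, -0.001]
contact_force: [-0.2, 0.5, 0.3]
grip_width: 0.0461
gripper_force: 41.3
```

```bash
python3 -m crank '[[-0.004,0.003,-0.025,0,-1],[0,0,-0.02,0,-1],[0,0,-0.012,0,-1],[0,0,-0.01,0,-1],[0,0,0,0,-1],[0,0,0,0,-1]]'
```

```text
clock: 29.95
tcp_pos: [0.3922, -0.2301, 0.0268]
orientation: [-0.0, 3.139, -0.001]
contact_force: [1.2, -0.3, 4.9]
grip_width: 0.0462
gripper_force: 41.7
```

```bash
python3 -m crank '[[0,0,0,0,1],[0,0,0,0,1],[0,0,0,0,1],[0,0,0,0,1],[0,0,0.1,0,1],[0,0,0.18,0,1],[0,0,0.18,0,1],[0,0,0.15,0,1]]'|head -2; python3 -m crank '[[0.1,0.12,0.1,0,1],[0.1,0.17,0.05,0,1],[0.05,0.18,0,0,1],[0,0.1,0,0,1],[0,0,0,0,1],[0,0,0,0,1],[0,0,0,0,1]]'
python3 - <<'E'
from m0 import *
c=r.camera_model('wrist'); f=r.grab_frame('wrist')
for n in I: I[n]=r.grab_frame(n);cv2.imwrite(f'pics/{n}6.png',I[n])
I['w']=f;cv2.imwrite('pics/c6.png',np.vstack([np.hstack([cv2.resize(I[n],(400,300)) for n in ('scene','side')]),np.hstack([cv2.resize(f,(400,300)),cv2.resize(I['side'][330:480,240:440],(400,300))])]))
E
```

```text
clock: 30.62
tcp_pos: [0.3906, -0.2296, 0.15]
clock: 31.2
tcp_pos: [0.4405, -0.1162, 0.1782]
orientation: [-0.001, -3.141, 0.0]
contact_force: [0.4, -0.2, 0.6]
grip_width: 0.0855
gripper_force: 0.0
```

View pics/c6.png

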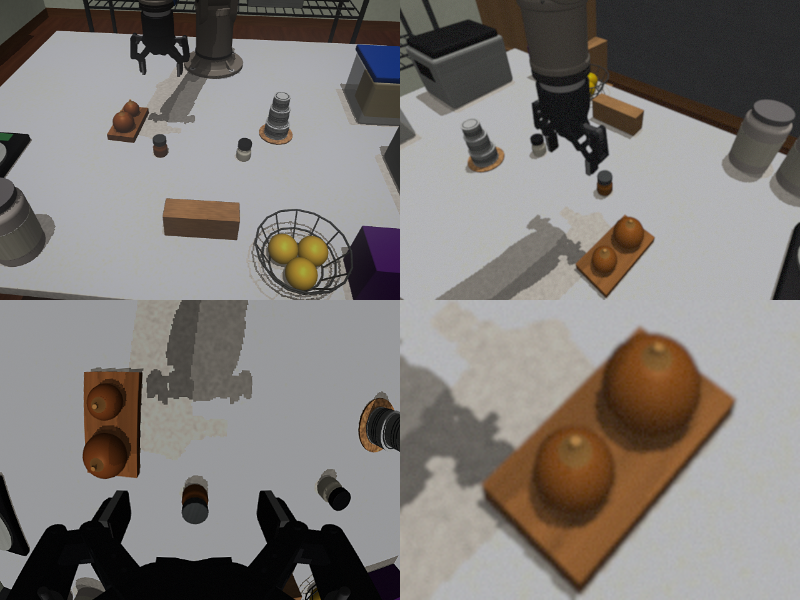

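Both onions sit in their own hollows, the tin stack stands upright on the mat, and the jars and carton are where they were. The gripper is clear of everything, so I'm handing in.

```bash
python3 -c "
from bench import r
print(r.hand_in())"
```

```text
the job is handed in; nothing more can be done
None
```

I handed the job in at about 31 s on the robot clock: the three tins are stacked on the cork mat, both onions sit in their hollows, and the last camera views show the jars and carton where they started; the hand-in returned no verdict.

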